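# Load the bench stapler

## Robot

A 6-joint arm with a two-finger parallel gripper is mounted at the origin on the work surface. World frame = base frame: x ahead of the robot, y to its left, z up, the work surface at z = 0. Lengths are in m, angles in rad, forces in N, time in s.
With the tool pointing down it reaches from about 0.35 to 0.725 m from the base axis. Payload 6 kg.
Tool frame: the origin (TCP) lies midway between the tips of the shut fingers; the grasp point (between the pads) lies env.pinch_z behind it (env.pinch_z is the distance from the TCP to the grasp point, in m); z points along the fingers, y is the line along which they close (so a half turn about z gives the same grasp; the last joint's range is limited). The gripper opens to 85 mm and grips with 20 to 120 N. Pads are 22 mm wide; open, the fingers measure 114 mm over their backs; the gripper's body (76 mm by 85 mm) begins 54 mm behind the grasp point. The pads swing forward as they close: fully open they stand 13 mm farther back than shut.
Start: joints at [1.612, 0.04, 0.085, 0, -1.615, -0.334], TCP at [0.173, 0.574, 0.231] pointing down, gripper open.
Joint ranges: [-2.56, 2.56], [-1.29, 2.01], [-1.08, 1.49], [-3.29, 1.98], [-2.81, -0.18], [-2.99, 2.99]. Speed limits (rad/s): [2.57, 2.57, 3.01, 3.14, 3.14, 3.14].

## Interface

Orientations are given as a unit quaternion [x, y, z, w].
In Python, from plant import env gives the robot as it stands.
- The arm moves only by the tool jog_arm, never from a script. Its argument "commands" is text: rows parted by semicolons, each of 5 numbers parted by spaces: the closure, from 0 (fully open) to 1 (shut), then the shift along the world's x, y, z in m, then the turn about the world's z in degrees. In form: claw x y z yaw; .... A call has 1 to 20 rows; each row shifts and turns the commanded pose from where the row before left it; what a row does not reach is not made up. A row lasts 1/8 s, in which the tool goes at most 62.5 mm and 10.7 degrees, less where a joint would pass 70% of its speed; a pose out of reach is approached as far as the arm can. A call with a gripper value outside its range is refused whole. The fingers move at their own pace and stop on an object; the grip force is fixed at half the most. Time passes only in rows, so rows that do not move let the fingers close. It gives the time, the measured TCP pose, the force, the opening and the grip force at its end, in the units of the state.
- env.observe(): the state, without advancing time (a new reading comes with each control period).
- env.capture(name): name is "scene" or "top" or "wrist"; returns the picture (480x640x3 uint8, red, green, blue); there is no depth.
- env.camera_model(name): a dict with "camera_matrix" (3x3 intrinsics, pixels), "k1" (the pictures are not rectified: a ray, as slopes to the right and down, at radius r is drawn at 1 + k1 r^2 times it, then the intrinsics apply), "extrinsics" (4x4, takes a point from world to camera coordinates); the wrist camera has in their place "tool_from_camera" (4x4, takes a point from camera to tool coordinates, whose origin is the TCP and whose axes are the flange's). Camera axes: x right, y down, z forward; pixel columns grow to the right and rows downward; lengths in m; the calibration is good to about 2 mm. A picture is of the moment at which its call begins: read the wrist's pose just before it. camera_model takes no time and is no camera call.
- env.sign_off(): hands the job in; it is judged then, once.
Trained networks look in the newest picture that a camera, given by its name, has taken for a name from the list of things; names that differ only in an ending like _2 or _b are one class to them, and where a whole thing is asked for, a point or a joint stands for the part that bears it (a point fixed in the world has none). Each returns a list of dicts, best first, with "score" (0 to 1); they miss things now and then, are a little off and sometimes report something else, mostly with a low value. They report only what shows in the picture. A call takes as long as a camera call. They do not tell look-alikes from the thing itself.
- env.spot_in(camera, thing): "point" ([column, row] in pixels, amid what is visible of it).
- env.outline_of(camera, thing): "region" (480x640 bool, what is visible of it) and "point" ([column, row] in pixels, amid what is visible of it).
The state is a dict: "t": time; "joints": joint angles; "qd": joint speeds; "effort": joint torques, N m; "position": TCP position; "eef_rot": TCP orientation; "ft_force": force on the tool from outside, world axes, zero at the start; "moment": the same for the moment, N m; "gripper_width": opening from 0.0 (shut) to 1.0 (fully open); "grip_force": force on a finger pad.
Only numpy, scipy, OpenCV 4.12 (cv2) and the standard library are available. Lean on these libraries where they do the work, as an engineer would, in place of code of your own. Each camera call takes 0.05 s, during which the arm holds its last target. There are 200 camera calls.

## Task

The bench stapler is open and empty. Take the full, long strip of staples and load it legs down into the magazine: tail first against the spring follower, push the follower back until the front end drops in behind the nose plate, let the spring hold it hard up against the nose and press it down flat on the channel floor; only then swing the cap rail down and press it until its catch snaps in. Work gently, without forcing the strip or the stapler, and leave everything else on the bench where it is.

Things in the scene. Friction and masses are not known exactly. Their poses are not given: they have to be found in the camera images.
- stapler: Bench stapler, fixed: dark base 270 x 90 x 10 mm bolted to a light board 330 x 140 mm that stands 4 to 12 mm proud of the bench. Origin: centre of the base's underside, z up, -x towards the nose. On its pillar (point pivot) swivels the magazine arm with follower and cap; this pose is the base's, not the arm's.
- pivot (a point): Vertical swivel axis of the magazine arm (stapler x = 90, y = 0, z = 50 mm). The arm is clamped stiffly, up to 0.08 rad to either side of the base's -x, so find its line by eye or feel. From the pivot: nose plate 200 to 206 mm out, 16 mm tall; channel straight out from the pivot, 14.5 mm wide inside, floor top at z = 50, walls 2.5 thick, 8 tall.
- follower (a joint): Travel (m) of the brass spring follower in the channel (13.5 mm wide, 14 long, top at stapler z = 66). 0 = front stop, its face 106 mm from the pivot, 94 mm behind the nose plate: a 104 mm strip must push it back (limit 0.030). Spring 3 N at 0 plus 0.2 N per mm. About 0.010 with the strip seated, which it pinches: it stays up till pressed down with 5 to 9 N.
- cap (a joint): Angle (rad) of the green U-section cap rail: 0 = shut, 1.57 = upright, 1.75 at most. Hinge level, across the arm, over the pivot at stapler z = 73. 27 mm wide, 231 long; outer face (up when shut, away from the nose when upright) 1.5 to 4 mm off the hinge plane. Stays where left; 0.5 to 2 N moves it. At 0.04 its pin meets the spring catch: press there 6 to 12 N, 185 mm out.
- strip: The full strip of bright steel staples: rigid, U-section, 104 mm long (x), 12.5 mm wide (y), 20 mm tall, about 60 g, standing legs down on the bench. Origin: centre of its underside, z up. Both ends are alike. In the channel its upper 12 mm stand above the side walls, where fingers can hold it.
- stub: Leftover short piece of the same staples, 52 mm long, 12.5 mm wide, 20 mm tall. Not wanted: leave it. Origin: centre of its underside.
- bowl: White ceramic bowl, 100 mm across, 50 mm tall. Leave it.
- driver: Screwdriver with wooden handle, 190 mm long, lying. Leave it.
- hammer: Hammer with dark wooden handle, 240 mm long, lying. Leave it.
- collar: Dark wooden collar, 56 mm across, 18 mm tall. Leave it.
- jade: Green cut stone, 48 mm across, 24 mm tall. Leave it.
- case: Open light wooden presentation case, 100 x 140 x 45 mm. Leave it.
Mind the look-alikes: they are no part of the job. What is shaped like the strip but yellow is not meant.

How it is judged:
On the way, in this order (a step that is already met when the one before it is completed fails the run):
1. the full strip lies bedded in the magazine, held against the nose by the follower, and let go (x of strip in the frame of stapler between -0.061 and -0.0545 m and y of strip in the frame of stapler between -0.0145 and 0.0145 m and z of strip in the frame of stapler between 0.047 and 0.0525 m and angle between the x axis of strip and the x axis of stapler, either way round below 0.105 rad and angle between strip's own z axis and vertical below 0.05 rad and value of joint follower between 0.006 and 0.014 m and contact force between the fingers and strip below 0.1 N), for 0.3 s.
2. the cap rail is shut and caught (value of joint cap below 0.015 rad), for 0.2 s.
At the end, for the whole second after the job is handed in: Full strip in the magazine: front end within 3 mm of the nose plate, bedded on the floor within 2.5 mm, level within 0.05 rad, along the channel (within 0.105 rad and 14.5 mm of the base's axis), follower pushed back 6 to 14 mm, at rest and let go; cap rail shut and caught (below 0.015 rad) (all of step 1 and value of joint cap below 0.015 rad and linear speed of strip below 0.02 m/s); the robot touches nothing.
It fails at once if the strip is forced against the stapler with more than 30 N in all (contact force between strip and stapler above 30 N).
It fails at once if the robot presses on the stapler with more than 30 N (contact force between any of the arm, the fingers and stapler above 30 N).
It fails at once if another thing on the bench is moved more than 20 mm (distance of any of stub, bowl, driver, hammer, collar, jade, case from where it was at the start of the episode above 0.02 m).
It also fails if it takes over 72 s, if anything falls off the work surface, if the arm or the gripper's body presses on something with over 40 N, if the wrist force passes 120 N, or if a joint passes its speed limit or range.

## Working session

There is one attempt and no reset: what is moved stays moved. The work goes in short steps, Python scripts to look and compute and a tool call to move; the robot and the scene stay as the last step left them, time stands still between calls to the robot, and variables do not carry over. Pictures are saved under pics/ and viewed, at most 10 in all, crops included, and the job is handed in when it is done.

Besides the shell and the picture viewer there is one more tool, called as name(argument=value, ...) on one line, values as JSON. jog_arm: Moves the arm, as the interface text tells. Its arguments: {"type":"object","properties":{"commands":{"type":"string"}},"required":["commands"]}

```bash
mkdir -p pics; ls; cat > h.py <<'E'
import numpy as np,cv2
from plant import env
def ray(cam,px):
    m=env.camera_model(cam);K=np.array(m["camera_matrix"]);k1=m["k1"]
    d=np.array([(px[0]-K[0,2])/K[0,0],(px[1]-K[1,2])/K[1,1]]);u=d.copy()
    for _ in range(20):u=d/(1+k1*(u@u))
    if cam=="wrist":
        from scipy.spatial.transform import Rotation as R
        s=env.observe();T=np.eye(4);T[:3,:3]=R.from_quat(s["eef_rot"]).as_matrix();T[:3,3]=s["position"]
        T=T@np.array(m["tool_from_camera"])
    else:T=np.linalg.inv(np.array(m["extrinsics"]))
    return T[:3,3],T[:3,:3]@np.array([u[0],u[1],1.])
def at(cam,px,z):
    o,d=ray(cam,px);return o+d*(z-o[2])/d[2]
def two(c1,p1,c2,p2):
    o1,d1=ray(c1,p1);o2,d2=ray(c2,p2);d1/=np.linalg.norm(d1);d2/=np.linalg.norm(d2)
    s=np.linalg.lstsq(np.c_[d1,-d2],o2-o1,rcond=None)[0];a=o1+s[0]*d1;b=o2+s[1]*d2
    return (a+b)/2,np.linalg.norm(a-b)
def proj(cam,P):
    m=env.camera_model(cam);K=np.array(m["camera_matrix"]);E=np.array(m["extrinsics"])
    c=E[:3,:3]@np.array(P)+E[:3,3];u=c[:2]/c[2];u=u*(1+m["k1"]*(u@u));return K[:2,:2]@u+K[:2,2]
E
python3 - <<'E'
from h import *
for c in("scene","top"):
    im=env.capture(c);cv2.imwrite(f"pics/{c}.png",im[:,:,::-1])
    print(c,env.camera_model(c))
    for t in("strip","stub","stapler","cap","follower"):
        print(c,t,[(np.round(r["point"]),round(r["score"],2)) for r in env.spot_in(c,t)])
print(env.pinch_z,env.observe())
E
```

```text
pics
scene {'camera_matrix': array([[460.83452301,   0.        , 321.33880977],
       [  0.        , 460.83452301, 239.84196797],
       [  0.        ,   0.        ,   1.        ]]), 'k1': -0.10122213581585178, 'extrinsics': array([[ 0.40919518,  0.91233591, -0.01422991, -0.2424223 ],
       [ 0.65951876, -0.30650851, -0.68635817, -0.30175063],
       [-0.6305508 ,  0.27146956, -0.72712445,  1.31096279],
       [ 0.        ,  0.        ,  0.        ,  1.        ]])}
scene strip [(array([201., 267.]), 0.85), (array([153., 280.]), 0.73), (array([255., 253.]), 0.59), (array([333., 249.]), 0.52)]
scene stub [(array([196., 324.]), 0.83)]
scene stapler [(array([336., 249.]), 0.74), (array([466., 306.]), 0.41)]
scene cap [(array([322., 152.]), 0.81)]
scene follower []
top {'camera_matrix': array([[460.92140688,   0.        , 317.54775659],
       [  0.        , 460.92140688, 241.34866319],
       [  0.        ,   0.        ,   1.        ]]), 'k1': 0.021414862935196358, 'extrinsics': array([[ 0.01243588, -0.99970387, -0.02091723,  0.02381118],
       [-0.98815238, -0.00908657, -0.15320673, 
[... 334 characters left out ...]
lower []
0.0187 {'t': 0.6, 'joints': array([ 1.61172186e+00,  4.01737905e-02,  8.47955942e-02, -2.61890367e-05,
       -1.61549161e+00, -3.33699117e-01]), 'qd': array([-0.00021359, -0.00148502, -0.00047095,  0.00053721,  0.00042197,
        0.00157288]), 'effort': array([ 1.95598848e-03, -3.67724955e+01,  3.47296000e+01,  6.93042263e+00,
       -1.08330205e-03, -1.01570027e-06]), 'position': array([0.17313272, 0.57445165, 0.2312685 ]), 'eef_rot': array([ 9.89304658e-01, -1.45863952e-01, -6.01130949e-06,  3.85315408e-05]), 'ft_force': array([-0.04697193,  0.82481853, -0.27571446]), 'moment': array([ 0.00562264, -0.01262296, -0.0191458 ]), 'grip_force': 0.0, 'gripper_width': 0.997792742158664}
```

View pics/scene.png

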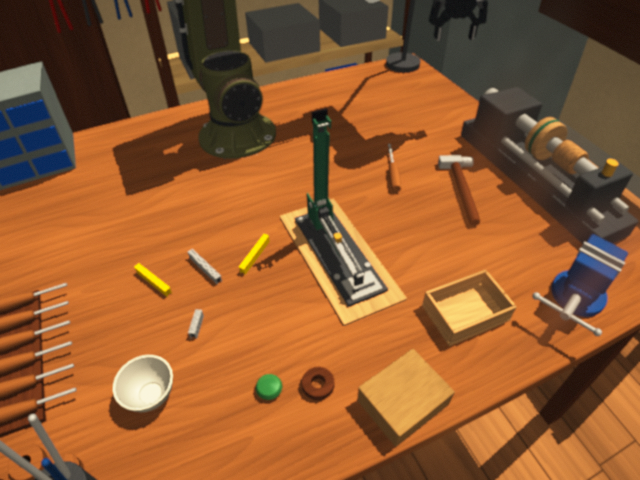

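View pics/top.png

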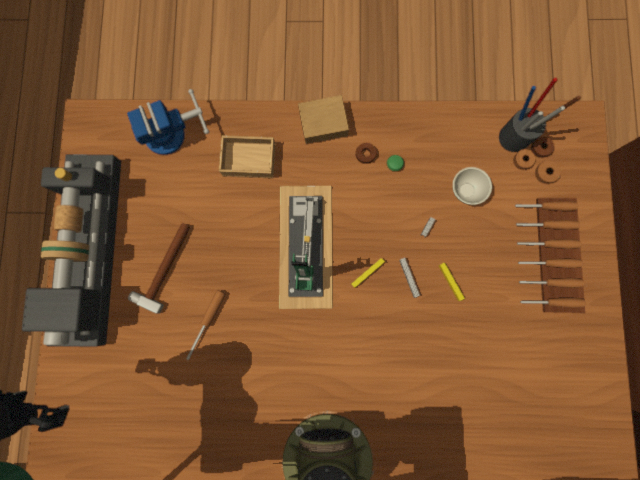

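Look-alikes: grey strip, scene (203,266) / top (410,277). Yellow pieces, scene (153,280) and (255,253) / top (452,282) and (368,272). Short grey stub, scene (196,324) / top (428,227). By the description I want the grey long one at top (410,277). The stapler's nose points away from the robot, with the cap upright at the near end.

```bash
python3 - <<'E'
from h import *
print("center",two("top",(410,277),"scene",(203,266)))
im=cv2.imread("pics/top.png")
hsv=cv2.cvtColor(im,cv2.COLOR_BGR2HSV)
m=((hsv[...,1]<60)&(hsv[...,2]>90)).astype(np.uint8);w=np.zeros_like(m);w[250:305,395:425]=1;m*=w
ys,xs=np.nonzero(m);r=cv2.minAreaRect(np.c_[xs,ys].astype(np.float32));print(r,len(xs))
b=cv2.boxPoints(r);print([np.round(at("top",p,.02),4) for p in b])
print("ctr",at("top",r[0],.02))
o=env.outline_of("top","strip")
for q in o:
    n=q["region"];c=im[n].mean(0);print(q["point"],q["score"],c,n.sum())
# base corners seen in top (dark base): top-left etc at z ~ .02
for p in[(291,197),(323,197),(289,296),(323,296)]:print("base",np.round(at("top",p,.018),4))
for p in[(281,186),(331,186),(279,308),(331,308)]:print("board",np.round(at("top",p,.008),4))
c=np.vstack([cv2.resize(im[170:320,260:350],None,fx=4,fy=4,interpolation=2)]);d=cv2.resize(im[240:315,345:470],None,fx=3.5,fy=3.5,interpolation=2)
o=np.zeros((600,800,3),np.uint8);o[:600,:360]=c;o[:d.shape[0],361:361+d.shape[1]]=d;cv2.imwrite("pics/crop1.png",o)
E
```

```text
center (array([ 0.45306388, -0.21086076,  0.00972396]), np.float64(0.001959459543633193))
((409.10345458984375, 277.25860595703125), (39.92449951171875, 5.570859909057617), 68.1985855102539) 221
[array([ 0.4966, -0.1827,  0.02  ]), array([ 0.5022, -0.1961,  0.02  ]), array([ 0.4067, -0.2324,  0.02  ]), array([ 0.4013, -0.2191,  0.02  ])]
ctr [ 0.45137951 -0.20769338  0.02      ]
[448.9, 282.4] 0.74 [ 37.37610619 166.40707965 186.81415929] 226
[410.4, 278.1] 0.55 [123.28673835 141.49462366 153.05376344] 279
[369.8, 267.8] 0.53 [ 42.70491803 168.07786885 188.44672131] 244
base [0.6629 0.1028 0.018 ]
base [0.6635 0.0171 0.018 ]
base [0.3996 0.1023 0.018 ]
base [0.4006 0.0143 0.018 ]
board [0.6958 0.1314 0.008 ]
board [ 0.6967 -0.0041  0.008 ]
board [0.3687 0.1285 0.008 ]
board [ 0.3703 -0.0067  0.008 ]
```

View pics/crop1.png

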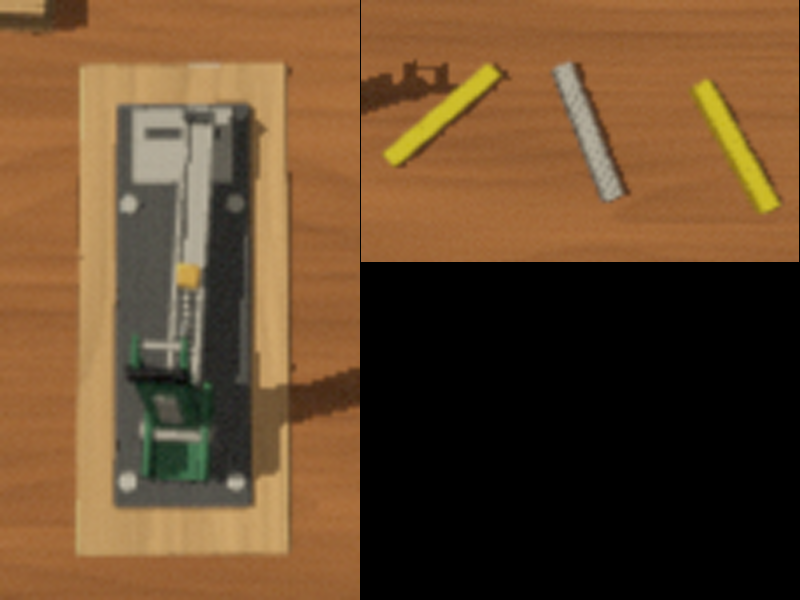

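The close crop confirms the choice: grey long strip at top (409,277), about 102 mm long with its axis at about 21°. The stapler base is centred near (0.532, 0.059), and its magazine arm is skewed slightly towards -y. Moving over the strip, high enough to clear the cap.

jog_arm(commands="0 0.03 -0.05 0.04 0;0 0.03 -0.05 0.04 0;0 0.03 -0.05 0.04 0;0 0.03 -0.05 0.04 0;0 0.03 -0.05 0.04 0;0 0.006 -0.055 0 0;0 0.006 -0.055 0 0;0 0.006 -0.055 0 0;0 0.006 -0.055 0 0;0 0.006 -0.055 0 0;0 0.006 -0.055 0 0;0 0.023 -0.05 0 9.4;0 0.023 -0.05 0 9.4;0 0.023 -0.05 0 9.4;0 0.023 -0.05 0 9.4;0 0 0 -0.05 0;0 0 0 -0.05 0;0 0 0 -0.05 0;0 0 0 -0.05 0;0 0 0 0 0")

```text
t: 3.15
position: [0.4188, -0.1423, 0.2052]
eef_rot: [0.992, 0.129, -0.003, -0.001]
ft_force: [0.0, 0.3, 1.1]
gripper_width: 0.999
grip_force: 0.0
```

jog_arm(commands="0 0.017 -0.033 0 6;0 0.017 -0.033 0 0;0 0 0 0 0;0 0 0 0 0")

```text
t: 3.65
position: [0.4552, -0.2086, 0.2108]
eef_rot: [0.984, 0.181, 0.001, 0.001]
ft_force: [-0.1, -0.4, 0.5]
gripper_width: 1.0
grip_force: 0.0
```

```bash
cat >> h.py <<'E'
def pose():
    s=env.observe();q=s["eef_rot"];print(s["t"],np.round(s["position"],4),"yaw",round(np.degrees(2*np.arctan2(q[1],q[0])),2),"F",np.round(s["ft_force"],1),s["gripper_width"],s["grip_force"],np.round(s["joints"],2))
E
python3 - <<'E'
from h import *
pose();im=env.capture("wrist");cv2.imwrite("pics/w1.png",im[:,:,::-1]);print(env.camera_model("wrist"))
hsv=cv2.cvtColor(im,cv2.COLOR_RGB2HSV)
for q in env.outline_of("wrist","strip"):
    n=q["region"];c=im[n].mean(0);r=cv2.minAreaRect(np.argwhere(n)[:,::-1].astype(np.float32));print(q["point"],q["score"],c,r)
    print([np.round(at("wrist",p,.02),4) for p in cv2.boxPoints(r)],at("wrist",r[0],.02))
E
```

```text
3.65 [ 0.4552 -0.2086  0.2108] yaw 20.82 F [-0.1 -0.4  0.5] 1.0000863406333058 0.0 [-0.03 -0.23 -0.21  0.   -1.59  1.96]
{'camera_matrix': array([[368.21273454,   0.        , 311.87860222],
       [  0.        , 368.21273454, 232.14555031],
       [  0.        ,   0.        ,   1.        ]]), 'k1': -0.06104756829356207, 'tool_from_camera': array([[-2.51031300e-04, -9.65449576e-01, -2.60589819e-01,
         6.46508800e-02],
       [ 9.99999876e-01, -3.54723337e-04,  3.50881807e-04,
         4.84803483e-04],
       [-4.31195982e-04, -2.60589699e-01,  9.65449544e-01,
        -1.42462624e-01],
       [ 0.00000000e+00,  0.00000000e+00,  0.00000000e+00,
         1.00000000e+00]])}
[412.4, 252.5] 0.94 [165.1        130.74134078   0.33910615] ((410.3923034667969, 253.56155395507812), (105.00475311279297, 18.138696670532227), 86.8201675415039)
[array([ 0.4876, -0.2817,  0.02  ]), array([ 0.4944, -0.297 ,  0.02  ]), array([ 0.4006, -0.3476,  0.02  ]), array([ 0.3932, -0.331 ,  0.02  ])] [ 0.44583738 -0.31319015  0.02      ]
[204.5, 155.7] 0.88 [248.83456091 233.18923513   1.12974504] ((204.34703063964844, 154.76339721679688), (16.78250503540039, 114.94684600830078), 68.80594635009766)
[array([ 0.4357, -0.0572,  0.02  ]), array([ 0.504, -0.137,  0.02 ]), array([ 0.4932, -0.1464,  0.02  ]), array([ 0.4239, -0.0662,  0.02  ])] [ 0.46479899 -0.10257393  0.02      ]
[309.2, 209.9] 0.57 [220.85639687 204.68733681 187.97845953] ((311.0, 206.5), (111.0, 14.0), 90.0)
[array([ 0.4992, -0.1847,  0.02  ]), array([ 0.5036, -0.1962,  0.02  ]), array([ 0.4066, -0.2337,  0.02  ]), array([ 0.4018, -0.2212,  0.02  ])] [ 0.45465233 -0.20824317  0.02      ]
```

View pics/w1.png

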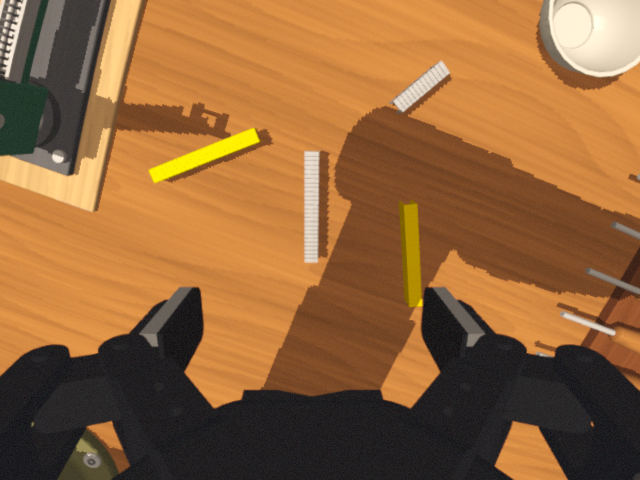

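The grey strip shows at (311,206), square in the wrist view, flanked by the yellow pieces at (204,155) and (410,254). I'll grasp it 20 mm from its centre towards the tail, with the fingertips about 10 mm above the bench.

jog_arm(commands="0.5 -0.0211 -0.0074 -0.04 0;0.5 0 0 -0.045 0;0.5 0 0 -0.045 0;0.5 0 0 -0.04 0;0.5 0 0 -0.02 0;0.5 0 0 -0.01 0;0.5 0 0 0 0;0.5 0 0 0 0")

```text
t: 4.75
position: [0.4345, -0.2159, 0.0101]
eef_rot: [0.983, 0.181, 0.001, 0.001]
ft_force: [-0.4, -0.3, 1.0]
gripper_width: 0.499
grip_force: 0.0
```

```bash
python3 - <<'E'
from h import *
pose()
E
```

```text
4.75 [ 0.4345 -0.2159  0.0101] yaw 20.87 F [-0.4 -0.3  1. ] 0.4989173823818054 0.0 [-0.04 -0.19 -0.54  0.   -1.22  1.98]
```

jog_arm(commands="1 0 0 0 0;1 0 0 0 0;1 0 0 0 0;1 0 0 0 0;1 0 0 0 0;1 0 0 0.01 0;1 0 0 0.03 0;1 0 0 0.04 0;1 0 0 0.04 0;1 0 0 0.04 0;1 0 0 0 0")

```text
t: 6.12
position: [0.4349, -0.2163, 0.1725]
eef_rot: [0.983, 0.181, 0.003, 0.001]
ft_force: [-0.4, 0.0, -1.7]
gripper_width: 0.122
grip_force: 61.4
```

```bash
python3 - <<'E'
from h import *
pose();im=env.capture("wrist");cv2.imwrite("pics/w2.png",im[:,:,::-1])
E
```

```text
6.125 [ 0.4349 -0.2163  0.1725] yaw 20.84 F [-0.4  0.  -1.7] 0.12247788085848262 61.38253927230835 [-0.04 -0.28 -0.31  0.   -1.53  1.98]
```

View pics/w2.png

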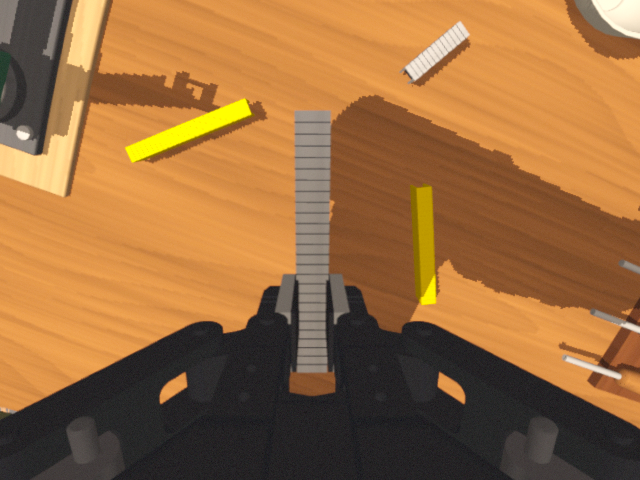

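The strip is held square: front end at (312,111), tail at (312,372). Moving beside the stapler to measure the channel.

jog_arm(commands="1 0.03 0.03 0.015 -6.3;1 0.03 0.045 0.015 -6.3;1 0.03 0.05 0 -6.4;1 0.025 0.05 0 -6.4;1 0 0.03 0 0;1 0 0 0 0;1 0 0 0 0")

```text
t: 7.05
position: [0.5481, -0.0112, 0.1977]
eef_rot: [0.999, -0.04, -0.001, 0.0]
ft_force: [-0.6, -0.8, 0.2]
gripper_width: 0.123
grip_force: 61.4
```

```bash
python3 - <<'E'
from h import *
pose();im=env.capture("wrist");cv2.imwrite("pics/w3.png",im[:,:,::-1])
im=env.capture("scene");cv2.imwrite("pics/s3.png",im[:,:,::-1])
E
```

```text
7.05 [ 0.5481 -0.0112  0.1977] yaw -4.55 F [-0.6 -0.8  0.2] 0.12310555528491197 61.3896918296814 [ 0.35 -0.1  -0.11 -0.   -1.56  1.15]
```

View pics/w3.png

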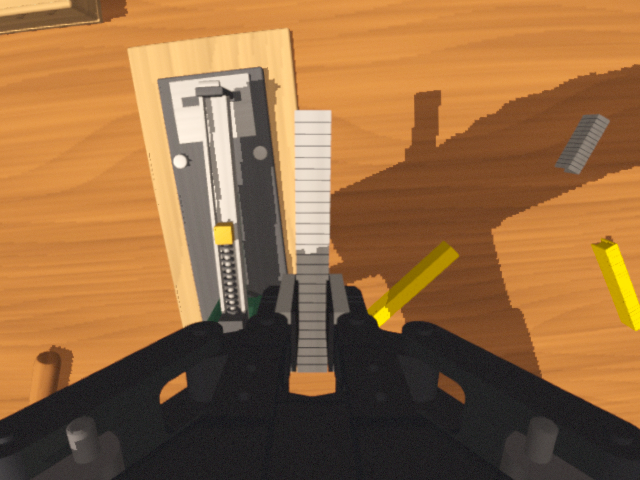

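The view shows the nose plate at (209,91), the brass follower at (223,234), the channel running between them, and the strip's front end at (313,111). Zooming in for the channel edges.

```bash
python3 - <<'E'
from h import *
im=cv2.imread("pics/w3.png");c=cv2.resize(im[75:248,165:275],None,fx=3.45,fy=3.45,interpolation=cv2.INTER_CUBIC)
s=cv2.imread("pics/s3.png")[90:310,230:440];s=cv2.resize(s,None,fx=1.9,fy=1.9,interpolation=2)
o=np.zeros((600,800,3),np.uint8);o[:c.shape[0],:c.shape[1]]=c;o[:s.shape[0],390:390+s.shape[1]]=s[:,:410];cv2.imwrite("pics/crop2.png",o)
g=cv2.cvtColor(im,cv2.COLOR_BGR2GRAY)
for r in (100,115,130,150,170,190,210,225):print(r,g[r,196:246].tolist())
E
```

```text
100 [124, 122, 147, 221, 233, 229, 192, 108, 97, 120, 134, 133, 135, 138, 165, 208, 232, 234, 235, 233, 230, 229, 227, 228, 230, 233, 233, 232, 230, 213, 161, 97, 89, 92, 113, 121, 124, 118, 92, 70, 68, 73, 72, 76, 83, 114, 132, 135, 134, 136]
115 [239, 239, 239, 239, 237, 236, 235, 216, 146, 100, 142, 159, 138, 131, 134, 133, 149, 208, 234, 236, 234, 232, 231, 229, 228, 230, 232, 234, 233, 234, 230, 169, 101, 85, 117, 201, 229, 228, 171, 139, 135, 139, 137, 138, 140, 140, 137, 139, 141, 139]
130 [239, 238, 239, 238, 238, 238, 238, 238, 233, 195, 114, 121, 200, 190, 144, 133, 133, 134, 154, 218, 235, 237, 235, 233, 230, 230, 231, 233, 235, 234, 234, 230, 187, 112, 91, 109, 182, 231, 235, 228, 158, 138, 139, 137, 138, 138, 138, 137, 138, 138]
150 [126, 127, 126, 125, 124, 125, 133, 172, 223, 238, 235, 185, 111, 92, 120, 130, 132, 132, 157, 229, 238, 239, 239, 237, 236, 233, 232, 231, 232, 234, 236, 235, 235, 228, 176, 104, 91, 94, 108, 122, 125, 121, 120, 119, 111, 75, 68, 67, 68, 65]
170 [121, 125, 123, 125, 124, 124, 124, 125, 125, 154, 230, 240, 236, 186, 113, 95, 121, 133, 131, 13
[... 183 characters left out ...]
, 120, 120, 121, 122, 143, 217, 238, 233, 183, 109, 120, 172, 139, 133, 131, 132, 140, 183, 233, 237, 236, 234, 232, 231, 231, 230, 232, 235, 234, 232, 209, 127, 89, 89, 99, 100, 68, 68, 66, 68, 63, 65, 63]
210 [117, 117, 117, 120, 119, 119, 118, 121, 121, 120, 119, 118, 121, 142, 201, 234, 231, 199, 115, 106, 140, 132, 133, 138, 187, 234, 238, 236, 235, 234, 233, 230, 228, 230, 229, 231, 232, 232, 230, 203, 116, 87, 87, 94, 106, 96, 70, 66, 63, 63]
225 [116, 115, 116, 116, 117, 116, 117, 118, 121, 115, 119, 119, 120, 119, 120, 167, 226, 232, 209, 144, 110, 105, 106, 106, 110, 107, 104, 106, 105, 107, 109, 107, 106, 108, 103, 90, 88, 105, 126, 129, 120, 105, 90, 86, 94, 104, 109, 95, 64, 66]
```

View pics/crop2.png

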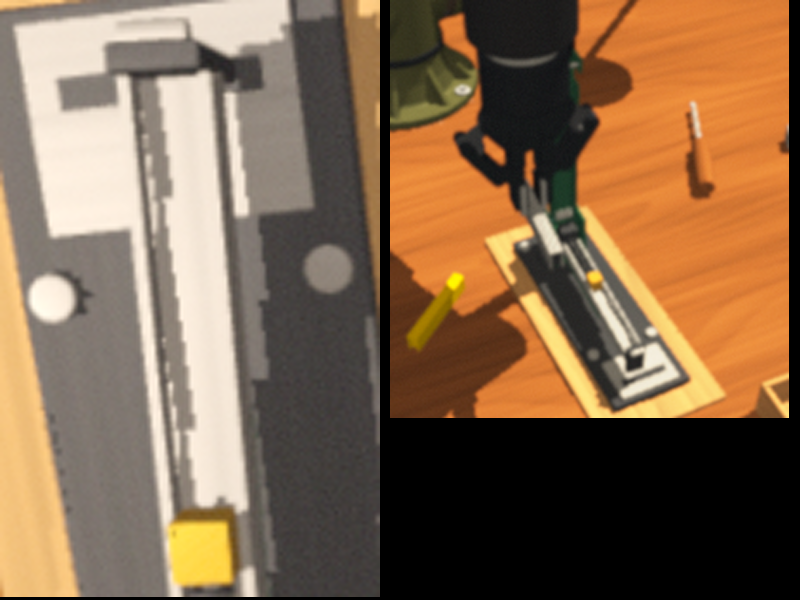

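```bash
python3 - <<'E'
from h import *
L={150:203.2,170:205.24,190:207.4,210:209.6};R={150:230.05,170:231.8,190:233.6,210:235.5}
for h in(.004,.008,.012):
    P=[(at("wrist",(L[r],r),h+.058)+at("wrist",(R[r],r),h+.058))/2 for r in L]
    W=[np.linalg.norm(at("wrist",(L[r],r),h+.058)-at("wrist",(R[r],r),h+.058)) for r in L]
    P=np.array(P);k=np.polyfit(P[:,0],P[:,1],1)
    print(h,"dir deg",np.degrees(np.arctan(k[0])),"y at .45,.55,.65",np.polyval(k,[.45,.55,.65]),"W",np.round(W,4))
    # crop coords -> px
    f=lambda x,y:(165+x/3.45-.5+.14,75+y/3.45-.5+.14)
    n0=[at("wrist",f(*p),h+.066) for p in((108,72),(195,68),(108,42),(193,38))]
    print(" nose back L,R / front",np.round(n0,4).tolist())
    fo=[at("wrist",f(*p),h+.066) for p in((175,523),(236,516),(172,586),(234,584))]
    print(" foll front L,R / back",np.round(fo,4).tolist())
# strip in tool frame
from scipy.spatial.transform import Rotation as Ro
s=env.observe();zt=s["position"][2]+.0099
R_=Ro.from_quat(s["eef_rot"]).as_matrix()
for p in((295,111),(330.5,111),(300,372),(327,372)):print("strip tool",np.round(R_.T@(at("wrist",p,zt)-s["position"]),4))
# h from board/base: triangulate follower
t=cv2.imread("pics/top.png")
hsv=cv2.cvtColor(t,cv2.COLOR_BGR2HSV);m=(hsv[...,0]>15)&(hsv[...,0]<30)&(hsv[...,1]>120)&(hsv[...,2]>150);m[:225]=0;m[260:]=0;m[:,:295]=0;m[:,320:]=0
ft=np.argwhere(m).mean(0)[::-1];print(ft,m.sum());print(two("top",ft,"wrist",f(204,550)))
E
```

```text
0.004 dir deg -2.440992171995652 y at .45,.55,.65 [0.06029733 0.05603442 0.0517715 ] W [0.0201 0.0202 0.0202 0.0202]
 nose back L,R / front [[0.6456, 0.0609, 0.07], [0.6447, 0.043, 0.07], [0.6514, 0.06, 0.07], [0.6505, 0.0427, 0.07]]
 foll front L,R / back [[0.5507, 0.0607, 0.07], [0.5511, 0.047, 0.07], [0.5363, 0.0636, 0.07], [0.5357, 0.0496, 0.07]]
0.008 dir deg -2.440992171995646 y at .45,.55,.65 [0.05927786 0.05501494 0.05075203] W [0.0199 0.0199 0.0199 0.0199]
 nose back L,R / front [[0.6451, 0.0597, 0.074], [0.6442, 0.0421, 0.074], [0.6508, 0.0589, 0.074], [0.6499, 0.0418, 0.074]]
 foll front L,R / back [[0.5516, 0.0596, 0.074], [0.5521, 0.046, 0.074], [0.5375, 0.0624, 0.074], [0.5368, 0.0486, 0.074]]
0.012 dir deg -2.4409921719956555 y at .45,.55,.65 [0.05825839 0.05399547 0.04973256] W [0.0196 0.0196 0.0196 0.0196]
 nose back L,R / front [[0.6446, 0.0586, 0.078], [0.6438, 0.0412, 0.078], [0.6502, 0.0577, 0.078], [0.6494, 0.0409, 0.078]]
 foll front L,R / back [[0.5525, 0.0584, 0.078], [0.553, 0.0451, 0.078], [0.5386, 0.0612, 0.078], [0.538, 0.0476, 0.078]]
strip tool [ 0.0724 -0.0049 -0.0099]
strip tool [ 0.0724  0.0073 -0.0099]
strip tool [-0.0316 -0.0041 -0.0099]
strip tool [-0.0316  0.0072 -0.0099]
[306.74074074 238.37037037] 27
(array([0.54320162, 0.05634969, 0.06639517]), np.float64(0.0004536102523863207))
```

jog_arm(commands="1 0.02 0.02 0 2.1;1 0.0189 0.03 0 0;1 0 0.0162 0 0;1 0 0 -0.03 0;1 0 0 -0.03 0;1 0 0 -0.028 0;1 0 0 0 0;1 0 0 0 0")

```text
t: 8.15
position: [0.588, 0.055, 0.1124]
eef_rot: [1.0, -0.022, 0.001, 0.0]
ft_force: [0.7, 1.6, 0.0]
gripper_width: 0.122
grip_force: 61.4
```

```bash
python3 - <<'E'
from h import *
pose();im=env.capture("wrist");cv2.imwrite("pics/w4.png",im[:,:,::-1])
s=env.capture("scene");cv2.imwrite("pics/s4.png",s[:,:,::-1])
a=cv2.resize(im[40:300,230:400,::-1],None,fx=2.3,fy=2.3,interpolation=2);b=cv2.resize(s[90:330,240:440,::-1],None,fx=2,fy=2,interpolation=2)
o=np.zeros((600,800,3),np.uint8);o[:a.shape[0],:a.shape[1]]=a;o[:b.shape[0],395:395+b.shape[1]]=b;cv2.imwrite("pics/crop4.png",o)
E
```

```text
8.15 [0.588  0.055  0.1124] yaw -2.48 F [0.7 1.6 0. ] 0.12223260452277053 61.39185190200806 [ 0.43  0.03 -0.14  0.   -1.4   1.09]
```

View pics/crop4.png

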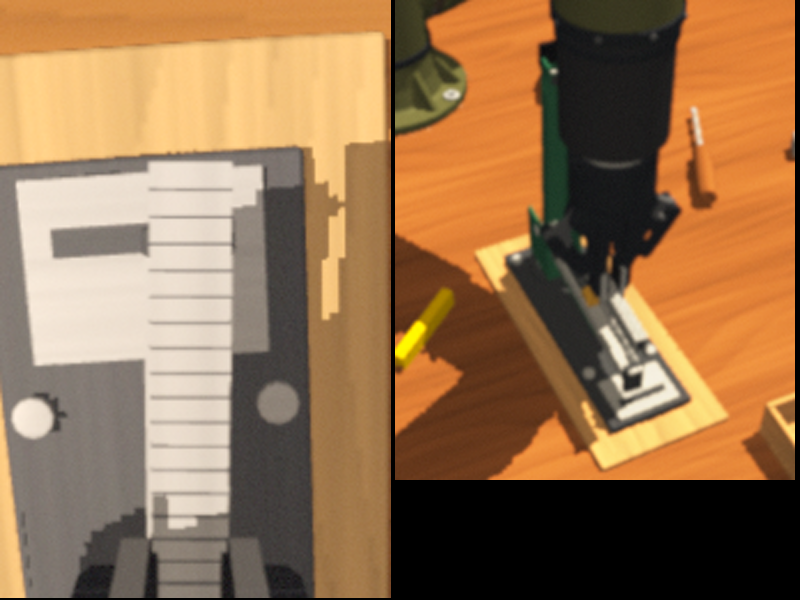

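The left channel wall peeks out about 1.7 px beyond the strip near crop (147,450) and the right wall doesn't, so the strip sits slightly too far towards -y. In the scene crop the arm is clear of the cap. Going lower for a finer measurement.

jog_arm(commands="1 0 0.0006 -0.01 0;1 0 0 -0.008 0;1 0 0 0 0;1 0 0 0 0")

```text
t: 8.75
position: [0.5875, 0.056, 0.0927]
eef_rot: [1.0, -0.021, 0.0, 0.0]
ft_force: [0.4, 0.5, -1.2]
gripper_width: 0.121
grip_force: 61.4
```

```bash
python3 - <<'E'
from h import *
pose();im=env.capture("wrist");cv2.imwrite("pics/w5.png",im[:,:,::-1])
g=cv2.cvtColor(im,cv2.COLOR_RGB2GRAY)
for r in range(205,275,8):print(r,"L",g[r,284:302].tolist(),"R",g[r,322:340].tolist())
a=cv2.resize(im[100:280,240:390,::-1],None,fx=3.3,fy=3.3,interpolation=2);cv2.imwrite("pics/crop5.png",a)
E
```

```text
8.75 [0.5875 0.056  0.0927] yaw -2.45 F [ 0.4  0.5 -1.2] 0.1205906956539206 61.384509801864624 [ 0.43  0.04 -0.17  0.   -1.36  1.09]
205 L [122, 121, 121, 118, 118, 119, 122, 123, 152, 202, 221, 222, 222, 221, 220, 221, 223, 222] R [213, 215, 217, 218, 220, 219, 218, 198, 158, 136, 131, 131, 99, 69, 64, 66, 59, 61]
213 L [121, 121, 120, 121, 122, 120, 119, 123, 149, 202, 218, 201, 184, 183, 181, 181, 183, 183] R [175, 177, 178, 182, 182, 183, 181, 161, 140, 133, 132, 128, 98, 72, 65, 67, 65, 64]
221 L [119, 123, 122, 118, 118, 118, 119, 121, 135, 197, 219, 219, 219, 219, 219, 218, 221, 220] R [214, 214, 214, 216, 217, 218, 215, 187, 148, 132, 132, 122, 93, 69, 64, 68, 66, 64]
229 L [121, 120, 117, 120, 119, 119, 118, 118, 134, 196, 218, 220, 221, 220, 221, 220, 221, 223] R [214, 215, 215, 217, 218, 218, 215, 182, 138, 130, 131, 119, 87, 67, 65, 68, 66, 65]
237 L [118, 120, 121, 120, 116, 119, 115, 119, 132, 196, 218, 220, 220, 221, 219, 219, 221, 223] R [213, 215, 215, 218, 218, 218, 215, 181, 137, 132, 128, 113, 82, 68, 67, 64, 63, 64]
245 L [116, 118, 119, 120, 118, 118, 119, 117, 126, 181, 209, 211, 206, 207, 207, 205, 206, 208] R [191, 190, 192, 193, 193, 192, 181, 152, 133, 131, 128, 106, 76, 65, 65, 65, 64, 62]
253 L [118, 116, 119, 120, 116, 118, 120, 117, 128, 179, 209, 211, 203, 198, 198, 198, 199, 201] R [199, 200, 204, 203, 204, 202, 193, 162, 132, 131, 131, 104, 76, 66, 62, 64, 67, 63]
261 L [117, 116, 117, 121, 117, 119, 117, 117, 122, 162, 202, 205, 171, 136, 128, 130, 132, 131] R [211, 213, 215, 214, 215, 214, 195, 156, 131, 131, 126, 100, 72, 62, 66, 62, 62, 62]
269 L [63, 62, 61, 64, 63, 64, 67, 64, 75, 142, 197, 203, 172, 136, 129, 130, 130, 133] R [127, 130, 128, 131, 131, 130, 131, 128, 130, 132, 127, 102, 69, 62, 63, 66, 64, 63]
```

View pics/crop5.png

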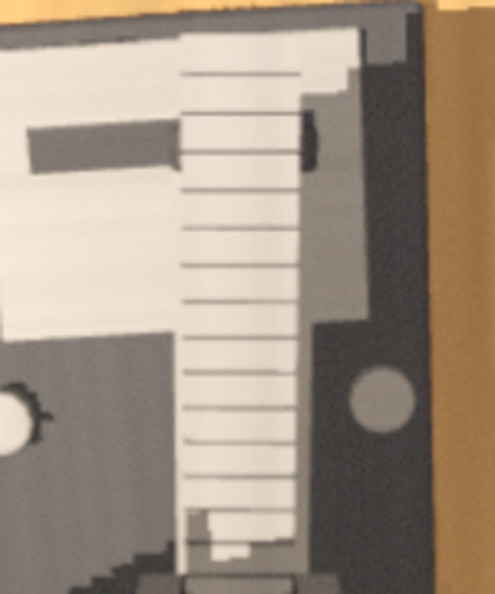

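Walls and strip centre agree within about 0.3 mm (walls 292.6/333.7, strip centre 312.4). Lowering in small steps until the front touches the nose plate.

jog_arm(commands="1 0 -0.0003 -0.002 0;1 0 0 -0.002 0;1 0 0 -0.001 0;1 0 0 0 0")

```text
t: 9.3
position: [0.5874, 0.0556, 0.0875]
eef_rot: [1.0, -0.021, -0.0, 0.0]
ft_force: [0.4, 0.8, -1.1]
gripper_width: 0.122
grip_force: 61.4
```

jog_arm(commands="1 0 0 -0.001 0;1 0 0 -0.001 0;1 0 0 0 0")

```text
t: 9.68
position: [0.5874, 0.0557, 0.0855]
eef_rot: [1.0, -0.021, -0.0, 0.0]
ft_force: [0.6, 0.5, -1.5]
gripper_width: 0.123
grip_force: 61.4
```

jog_arm(commands="1 0 0 -0.001 0;1 0 0 -0.001 0;1 0 0 0 0")

```text
t: 10.05
position: [0.5874, 0.0557, 0.0835]
eef_rot: [1.0, -0.021, -0.0, 0.0]
ft_force: [-0.3, 0.1, -0.2]
gripper_width: 0.121
grip_force: 61.4
```

jog_arm(commands="1 0 0 -0.001 0;1 0 0 -0.001 0;1 0 0 0 0")

```text
t: 10.42
position: [0.5875, 0.0557, 0.0818]
eef_rot: [1.0, -0.021, 0.0, 0.0]
ft_force: [-1.1, 0.0, -0.9]
gripper_width: 0.123
grip_force: 61.5
```

jog_arm(commands="1 0 0 -0.001 0;1 0 0 0 0")

```text
t: 10.68
position: [0.5875, 0.0556, 0.0812]
eef_rot: [1.0, -0.021, 0.0, 0.0]
ft_force: [-1.5, 0.2, 3.0]
gripper_width: 0.127
grip_force: 61.8
```

jog_arm(commands="1 0 0 -0.001 0;1 0 0 0 0")

```text
t: 10.92
position: [0.5875, 0.0556, 0.0806]
eef_rot: [1.0, -0.021, 0.0, 0.0]
ft_force: [-4.8, -0.7, 6.8]
gripper_width: 0.121
grip_force: 62.2
```

jog_arm(commands="1 0 0 -0.001 0;1 0 0 0 0")

```text
t: 11.18
position: [0.5875, 0.0556, 0.0801]
eef_rot: [1.0, -0.021, 0.0, 0.0]
ft_force: [-6.9, 0.3, 8.1]
gripper_width: 0.123
grip_force: 62.6
```

jog_arm(commands="1 0 0 -0.001 0;1 0 0 0 0")

```text
t: 11.42
position: [0.5875, 0.0556, 0.0796]
eef_rot: [1.0, -0.021, 0.0, 0.0]
ft_force: [-9.0, 1.1, 11.6]
gripper_width: 0.122
grip_force: 62.9
```

```bash
python3 - <<'E'
from h import *
pose();im=env.capture("wrist");cv2.imwrite("pics/w6.png",im[:,:,::-1])
g=cv2.cvtColor(im,cv2.COLOR_RGB2GRAY)
print("front rows col 312:",[(r,int(g[r,312])) for r in range(96,125)])
for r in range(221,270,16):print(r,"L",g[r,284:302].tolist(),"R",g[r,322:340].tolist())
E
```

```text
11.425 [0.5875 0.0556 0.0796] yaw -2.43 F [-9.   1.1 11.6] 0.12155730086428156 62.86517858505249 [ 0.43  0.05 -0.18  0.   -1.34  1.09]
front rows col 312: [(96, 209), (97, 210), (98, 209), (99, 194), (100, 138), (101, 104), (102, 114), (103, 122), (104, 125), (105, 126), (106, 124), (107, 124), (108, 140), (109, 192), (110, 222), (111, 224), (112, 224), (113, 223), (114, 224), (115, 224), (116, 223), (117, 224), (118, 222), (119, 223), (120, 223), (121, 220), (122, 185), (123, 180), (124, 213)]
221 L [120, 119, 121, 119, 117, 124, 160, 205, 219, 220, 220, 221, 219, 218, 218, 220, 221, 221] R [213, 214, 215, 216, 217, 218, 216, 187, 148, 133, 132, 132, 121, 92, 69, 60, 69, 65]
237 L [118, 119, 121, 119, 117, 117, 122, 129, 132, 130, 139, 181, 208, 215, 216, 218, 218, 219] R [211, 210, 212, 214, 214, 214, 212, 178, 139, 133, 130, 126, 113, 85, 66, 68, 62, 65]
253 L [120, 117, 119, 120, 120, 119, 119, 125, 130, 132, 134, 154, 183, 195, 196, 195, 171, 156] R [209, 212, 214, 214, 217, 215, 201, 165, 134, 131, 129, 125, 103, 73, 64, 66, 64, 64]
269 L [118, 117, 120, 116, 96, 70, 91, 158, 159, 133, 130, 129, 129, 127, 127, 130, 131, 132] R [124, 127, 127, 128, 128, 128, 130, 131, 129, 128, 128, 125, 101, 70, 59, 63, 64, 67]
```

Contact began at TCP z ≈ 0.0815, which puts the stapler's base at about z = 0.006. The grip is too stiff to pivot gently, so I'll ease off and open the fingers slightly. The tail can then drop into the channel between them.

jog_arm(commands="1 0 0 0.002 0;1 0 0 0 0;0.86 0 0 0 0;0.86 0 0 0 0;0.84 0 0 0 0;0.84 0 0 0 0")

```text
t: 12.22
position: [0.5873, 0.0557, 0.079]
eef_rot: [1.0, -0.021, -0.0, 0.0]
ft_force: [0.0, 0.8, -0.9]
gripper_width: 0.161
grip_force: 0.0
```

```bash
python3 - <<'E'
from h import *
pose();im=env.capture("wrist");cv2.imwrite("pics/w7.png",im[:,:,::-1]);s=env.capture("scene")
a=cv2.resize(im[80:400,210:420,::-1],None,fx=1.85,fy=1.85,interpolation=2);b=cv2.resize(s[190:310,290:390,::-1],None,fx=4,fy=4,interpolation=2)
o=np.zeros((600,800,3),np.uint8);o[:a.shape[0],:a.shape[1]]=a;o[:b.shape[0],395:395+b.shape[1]]=b;cv2.imwrite("pics/crop7.png",o)
E
```

```text
12.225 [0.5873 0.0557 0.079 ] yaw -2.46 F [ 0.   0.8 -0.9] 0.1608982309620911 0.0 [ 0.43  0.05 -0.18 -0.   -1.34  1.09]
```

View pics/crop7.png

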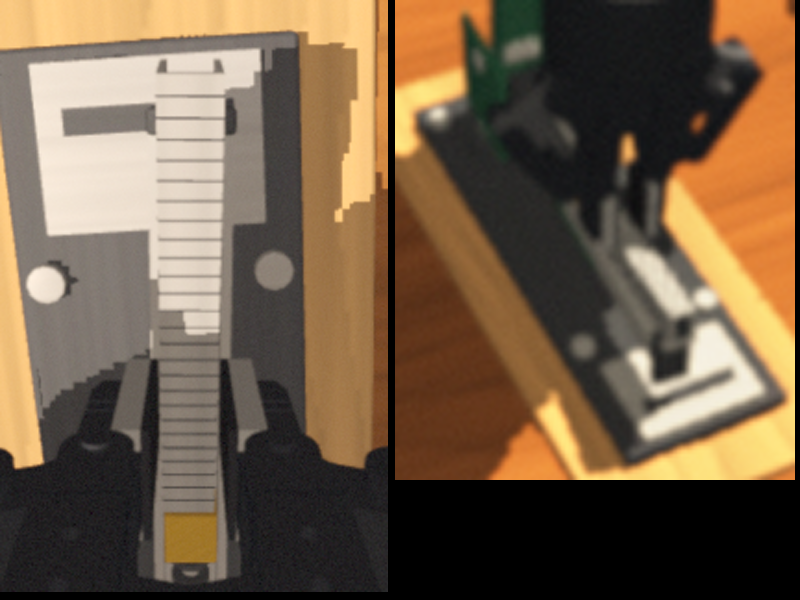

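The tail has dropped into the channel just ahead of the follower (crop (190,510)), and the front rests on the nose plate (front edge at crop (190,75)). I'll re-grip near the front, draw it back behind the nose and then push it down.

```bash
python3 - <<'E'
from h import *
pose()
for z in(.089,.0915,.094):print("front top",at("wrist",(312.5,120.5),z))
print("nose edge ears", at("wrist",(312.5,80+103/1.85),.0717),at("wrist",(312.5,80+133/1.85),.0717))
print("follower front", at("wrist",(312.5,80+513/1.85),.0717), at("wrist",(312.5,80+562/1.85),.0717))
E
```

```text
12.325 [0.5874 0.0557 0.0792] yaw -2.46 F [ 0.5 -1.  -0.4] 0.1576216834335318 0.0 [ 0.43  0.05 -0.18 -0.   -1.34  1.09]
front top [0.65650969 0.05160817 0.089     ]
front top [0.65642946 0.05161857 0.0915    ]
front top [0.65634923 0.05162897 0.094     ]
nose edge ears [0.65126322 0.05178459 0.0717    ] [0.6449538  0.05205468 0.0717    ]
follower front [0.55112519 0.05606515 0.0717    ] [0.53637916 0.05669457 0.0717    ]
```

jog_arm(commands="0.7 0 0 0.002 0;0.7 0 0 0 0;0.7 0.015 -0.0006 0 0;0.7 0.015 -0.0006 0 0;0.7 0.0143 -0.0007 0 0;0.7 0 0 0 0;1 0 0 0 0;1 0 0 0 0;1 0 0 0 0")

```text
t: 13.45
position: [0.6314, 0.0538, 0.0817]
eef_rot: [1.0, -0.021, -0.0, 0.0]
ft_force: [-0.0, -0.6, -0.7]
gripper_width: 0.122
grip_force: 59.8
```

jog_arm(commands="1 -0.002 0.0001 0.0005 0;1 -0.002 0.0001 0 0;1 0 0 0 0")

```text
t: 13.82
position: [0.6276, 0.054, 0.0822]
eef_rot: [1.0, -0.021, 0.0, -0.0]
ft_force: [0.3, -0.0, -1.0]
gripper_width: 0.121
grip_force: 59.8
```

Gripped, no stray force. Drawing back.

jog_arm(commands="1 -0.002 0.0001 0 0;1 -0.002 0.0001 0 0;1 0 0 0 0")

```text
t: 14.2
position: [0.6242, 0.0542, 0.0826]
eef_rot: [1.0, -0.021, 0.001, -0.0]
ft_force: [4.6, -0.2, -0.9]
gripper_width: 0.119
grip_force: 59.8
```

jog_arm(commands="1 -0.002 0.0001 0 0;1 -0.002 0.0001 0 0;1 0 0 0 0")

```text
t: 14.58
position: [0.6198, 0.0544, 0.0824]
eef_rot: [1.0, -0.021, 0.0, 0.0]
ft_force: [4.2, 0.9, -0.4]
gripper_width: 0.122
grip_force: 59.8
```

jog_arm(commands="1 -0.002 0.0001 0 0;1 -0.0025 0.0001 0 0;1 0 0 0 0")

```text
t: 14.95
position: [0.6153, 0.0546, 0.0824]
eef_rot: [1.0, -0.021, 0.0, 0.0]
ft_force: [5.8, -1.3, 0.6]
gripper_width: 0.12
grip_force: 59.9
```

```bash
python3 - <<'E'
from h import *
pose();im=env.capture("wrist");cv2.imwrite("pics/w8.png",im[:,:,::-1]);s=env.capture("scene")
g=cv2.cvtColor(im,cv2.COLOR_RGB2GRAY)
print([(r,int(g[r,312]),int(g[r,300])) for r in range(150,215)])
a=cv2.resize(im[120:300,210:420,::-1],None,fx=3.2,fy=3.2,interpolation=2);cv2.imwrite("pics/crop8.png",a)
E
```

```text
14.95 [0.6153 0.0546 0.0824] yaw -2.45 F [ 5.8 -1.3  0.6] 0.1200512067775039 59.86062705516815 [ 0.41  0.12 -0.1   0.   -1.35  1.12]
[(150, 152, 203), (151, 140, 152), (152, 111, 129), (153, 90, 73), (154, 104, 85), (155, 117, 105), (156, 120, 120), (157, 123, 126), (158, 126, 125), (159, 122, 125), (160, 126, 126), (161, 142, 128), (162, 186, 149), (163, 216, 195), (164, 219, 218), (165, 220, 223), (166, 220, 220), (167, 219, 220), (168, 219, 221), (169, 217, 218), (170, 217, 220), (171, 217, 219), (172, 217, 218), (173, 218, 217), (174, 218, 219), (175, 217, 218), (176, 216, 218), (177, 215, 218), (178, 216, 216), (179, 216, 216), (180, 217, 216), (181, 216, 217), (182, 218, 218), (183, 219, 219), (184, 218, 220), (185, 203, 218), (186, 143, 201), (187, 115, 134), (188, 100, 118), (189, 66, 118), (190, 61, 116), (191, 62, 115), (192, 59, 105), (193, 57, 80), (194, 91, 87), (195, 135, 135), (196, 166, 164), (197, 184, 184), (198, 198, 198), (199, 208, 207), (200, 217, 217), (201, 223, 224), (202, 223, 225), (203, 219, 222), (204, 214, 216), (205, 190, 189), (206, 105, 106), (207, 103, 98), (208, 114, 113), (209, 116, 115), (210, 114, 115), (211, 118, 115), (212, 115, 116), (213, 114, 111), (214, 112, 114)]
```

View pics/crop8.png

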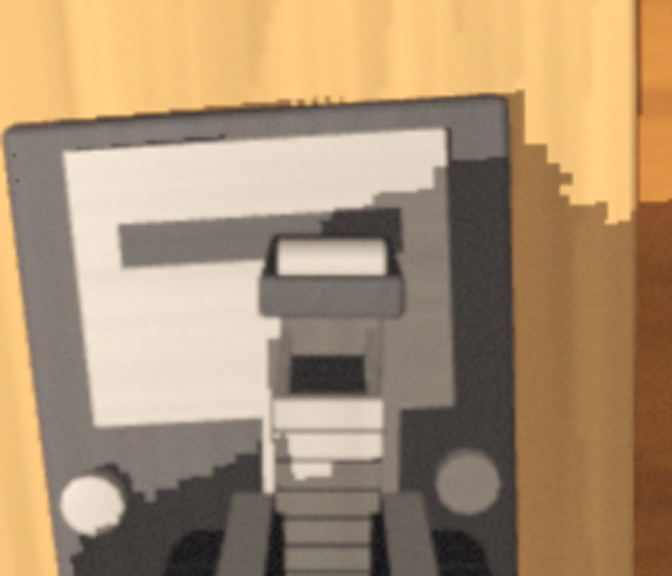

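I've now viewed 11 pictures, one over the limit of 10, so I won't view any more and will work from numbers. The last one shows the strip's front (crop y≈398) clear behind the nose plate (inner edge y≈317). Pushing the front down gently now.

jog_arm(commands="1 -0.001 0 -0.001 0;1 0 0 -0.001 0;1 0 0 0 0")

```text
t: 15.42
position: [0.6148, 0.0546, 0.081]
eef_rot: [1.0, -0.021, 0.001, 0.0]
ft_force: [5.3, -0.4, 3.1]
gripper_width: 0.125
grip_force: 60.2
```

jog_arm(commands="1 0 0 -0.001 0;1 0 0 0 0")

```text
t: 15.68
position: [0.615, 0.0546, 0.0804]
eef_rot: [1.0, -0.021, 0.001, 0.0]
ft_force: [4.5, -1.0, 4.0]
gripper_width: 0.124
grip_force: 60.3
```

jog_arm(commands="1 0 0 -0.001 0;1 0 0 0 0")

```text
t: 15.92
position: [0.6152, 0.0546, 0.0798]
eef_rot: [1.0, -0.021, 0.001, 0.0]
ft_force: [5.3, -0.3, 4.4]
gripper_width: 0.123
grip_force: 60.4
```

jog_arm(commands="1 -0.0005 0 -0.001 0;1 0 0 -0.001 0;1 0 0 0 0")

```text
t: 16.3
position: [0.6154, 0.0546, 0.0789]
eef_rot: [1.0, -0.021, 0.002, -0.0]
ft_force: [6.7, -0.0, 7.8]
gripper_width: 0.123
grip_force: 60.7
```

jog_arm(commands="1 0 0 -0.001 0;1 0 0 -0.001 0;1 0 0 0 0")

```text
t: 16.68
position: [0.616, 0.0547, 0.0774]
eef_rot: [1.0, -0.021, 0.003, -0.0]
ft_force: [7.2, -0.1, 7.7]
gripper_width: 0.123
grip_force: 60.9
```

```bash
python3 - <<'E'
from h import *
pose();im=env.capture("wrist")
g=cv2.cvtColor(im,cv2.COLOR_RGB2GRAY)
print([(r,int(g[r,312]),int(g[r,300])) for r in range(150,215)])
E
```

```text
16.675 [0.616  0.0547 0.0774] yaw -2.43 F [ 7.2 -0.1  7.7] 0.12274391941512335 60.940221548080444 [ 0.41  0.12 -0.11  0.   -1.33  1.11]
[(150, 207, 211), (151, 200, 208), (152, 150, 200), (153, 135, 145), (154, 114, 119), (155, 80, 79), (156, 100, 81), (157, 111, 100), (158, 118, 114), (159, 123, 122), (160, 124, 125), (161, 125, 123), (162, 124, 122), (163, 126, 125), (164, 162, 134), (165, 214, 173), (166, 218, 216), (167, 218, 221), (168, 219, 220), (169, 219, 218), (170, 219, 220), (171, 216, 219), (172, 217, 218), (173, 216, 218), (174, 216, 215), (175, 216, 217), (176, 217, 218), (177, 217, 217), (178, 216, 218), (179, 216, 216), (180, 215, 217), (181, 215, 216), (182, 217, 215), (183, 217, 218), (184, 216, 217), (185, 217, 215), (186, 217, 217), (187, 217, 218), (188, 200, 210), (189, 139, 178), (190, 115, 128), (191, 102, 119), (192, 65, 116), (193, 62, 117), (194, 59, 114), (195, 56, 108), (196, 53, 89), (197, 62, 69), (198, 111, 110), (199, 154, 153), (200, 176, 178), (201, 190, 191), (202, 201, 202), (203, 211, 212), (204, 219, 219), (205, 223, 224), (206, 223, 222), (207, 218, 217), (208, 203, 205), (209, 165, 163), (210, 102, 102), (211, 106, 104), (212, 114, 115), (213, 115, 115), (214, 111, 115)]
```

jog_arm(commands="1 -0.0005 0 -0.001 0;1 0 0 -0.001 0;1 0 0 -0.001 0;1 0 0 0 0")

```text
t: 17.23
position: [0.6165, 0.0548, 0.0752]
eef_rot: [1.0, -0.021, 0.004, -0.0]
ft_force: [10.2, -1.1, 8.5]
gripper_width: 0.122
grip_force: 61.2
```

jog_arm(commands="1 -0.0005 0 -0.001 0;1 0 0 -0.001 0;1 0 0 -0.001 0;1 0 0 0 0")

```text
t: 17.73
position: [0.6169, 0.0547, 0.0729]
eef_rot: [1.0, -0.021, 0.005, -0.0]
ft_force: [12.0, -1.3, 8.9]
gripper_width: 0.122
grip_force: 61.5
```

```bash
python3 - <<'E'
from h import *
pose();im=env.capture("wrist")
g=cv2.cvtColor(im,cv2.COLOR_RGB2GRAY)
print([(r,int(g[r,312]),int(g[r,300])) for r in range(200,275)])
E
```

```text
17.725 [0.6169 0.0547 0.0729] yaw -2.42 F [12.  -1.3  8.9] 0.12202012726868448 61.5219783782959 [ 0.41  0.12 -0.12  0.   -1.32  1.11]
[(200, 47, 62), (201, 69, 71), (202, 115, 116), (203, 152, 153), (204, 175, 177), (205, 189, 190), (206, 199, 199), (207, 207, 210), (208, 216, 217), (209, 222, 223), (210, 221, 221), (211, 217, 218), (212, 214, 213), (213, 187, 188), (214, 107, 104), (215, 101, 97), (216, 112, 106), (217, 115, 118), (218, 117, 113), (219, 113, 113), (220, 112, 113), (221, 112, 115), (222, 115, 113), (223, 111, 114), (224, 111, 110), (225, 109, 108), (226, 110, 103), (227, 103, 96), (228, 118, 90), (229, 128, 100), (230, 130, 100), (231, 131, 96), (232, 129, 96), (233, 112, 95), (234, 80, 88), (235, 50, 83), (236, 42, 84), (237, 42, 80), (238, 45, 77), (239, 60, 79), (240, 96, 104), (241, 170, 170), (242, 211, 210), (243, 215, 216), (244, 215, 215), (245, 215, 215), (246, 214, 215), (247, 214, 214), (248, 214, 213), (249, 213, 213), (250, 200, 199), (251, 175, 170), (252, 189, 189), (253, 212, 210), (254, 215, 191), (255, 215, 136), (256, 213, 125), (257, 215, 128), (258, 213, 127), (259, 212, 124), (260, 194, 112), (261, 171, 87), (262, 201, 107), (263, 213, 125), (264, 214, 126), (265, 213, 124), (266, 215, 125), (267, 210, 124), (268, 189, 124), (269, 132, 120), (270, 94, 95), (271, 99, 96), (272, 122, 124), (273, 126, 126), (274, 125, 127)]
```

jog_arm(commands="1 0.001 0 0 0;1 0.001 0 0 0;1 0 0 0 0")

```text
t: 18.15
position: [0.6174, 0.0547, 0.0716]
eef_rot: [1.0, -0.021, 0.004, -0.0]
ft_force: [8.7, 0.2, 7.5]
gripper_width: 0.126
grip_force: 61.4
```

jog_arm(commands="0.8 0 0 0 0;0.8 0 0 0 0;0.7 0 0 0 0;0.7 0 0 0 0")

```text
t: 18.65
position: [0.6143, 0.0545, 0.0676]
eef_rot: [1.0, -0.021, -0.001, 0.0]
ft_force: [0.6, 0.0, 0.2]
gripper_width: 0.299
grip_force: 0.0
```

```bash
python3 - <<'E'
from h import *
pose();im=env.capture("wrist")
g=cv2.cvtColor(im,cv2.COLOR_RGB2GRAY)
print([(r,int(g[r,312]),int(g[r,300])) for r in range(205,262)])
hsv=cv2.cvtColor(im,cv2.COLOR_RGB2HSV)
m=(hsv[...,0]>18)&(hsv[...,0]<30)&(hsv[...,1]>150)&(hsv[...,2]>60);m[:300]=0
print(m[:,290:335].sum(1).nonzero()[0])
E
```

```text
18.65 [0.6143 0.0545 0.0676] yaw -2.46 F [0.6 0.  0.2] 0.2993998014461909 0.0 [ 0.41  0.13 -0.12 -0.   -1.32  1.12]
[(205, 221, 221), (206, 223, 223), (207, 219, 220), (208, 215, 215), (209, 195, 196), (210, 136, 137), (211, 96, 95), (212, 104, 102), (213, 112, 112), (214, 112, 114), (215, 112, 114), (216, 113, 115), (217, 109, 116), (218, 113, 111), (219, 113, 112), (220, 109, 110), (221, 112, 109), (222, 111, 109), (223, 107, 109), (224, 106, 101), (225, 113, 102), (226, 125, 115), (227, 118, 104), (228, 80, 80), (229, 48, 54), (230, 43, 51), (231, 41, 53), (232, 64, 67), (233, 115, 113), (234, 177, 179), (235, 211, 212), (236, 215, 217), (237, 214, 217), (238, 213, 217), (239, 215, 216), (240, 214, 215), (241, 213, 216), (242, 214, 216), (243, 206, 204), (244, 179, 171), (245, 176, 178), (246, 210, 212), (247, 214, 216), (248, 213, 216), (249, 214, 216), (250, 214, 217), (251, 214, 216), (252, 215, 217), (253, 212, 214), (254, 193, 194), (255, 177, 179), (256, 211, 212), (257, 214, 216), (258, 213, 215), (259, 215, 215), (260, 214, 216), (261, 211, 215)]
[]
```

jog_arm(commands="0.7 0 0 0.01 0;0.7 0 0 0.015 0;1 0.014 -0.0006 0.01 0;1 0 0 0 0;1 0 0 0 0;1 0 0 0 0;1 0 0 -0.01 0;1 0 0 -0.01 0;1 0 0 0 0")

```text
t: 19.82
position: [0.628, 0.0538, 0.0815]
eef_rot: [1.0, -0.021, -0.001, 0.0]
ft_force: [-1.0, 1.1, -0.1]
gripper_width: -0.001
grip_force: 0.0
```

jog_arm(commands="1 0 0 -0.001 0;1 0 0 -0.001 0;1 0 0 0 0")

```text
t: 20.2
position: [0.6288, 0.054, 0.0812]
eef_rot: [1.0, -0.021, 0.0, 0.0]
ft_force: [0.2, 0.0, -1.0]
gripper_width: 0.001
grip_force: 0.0
```

jog_arm(commands="1 0 0 -0.001 0;1 0 0 -0.001 0;1 0 0 0 0")

```text
t: 20.58
position: [0.629, 0.054, 0.08]
eef_rot: [1.0, -0.021, 0.001, 0.0]
ft_force: [-1.8, 1.0, 5.0]
gripper_width: 0.002
grip_force: 2.4
```

jog_arm(commands="1 0 0 -0.001 0;1 0 0 -0.001 0;1 0 0 0 0")

```text
t: 20.95
position: [0.6293, 0.0539, 0.0779]
eef_rot: [1.0, -0.021, 0.001, 0.0]
ft_force: [0.8, -0.6, 5.1]
gripper_width: 0.003
grip_force: 2.5
```

jog_arm(commands="1 0 0 -0.001 0;1 0 0 0 0")

```text
t: 21.2
position: [0.6295, 0.054, 0.0766]
eef_rot: [1.0, -0.021, 0.001, -0.0]
ft_force: [4.0, -0.3, 3.9]
gripper_width: 0.003
grip_force: 1.9
```

The front is moving down under 5 N. Continuing to the floor.

jog_arm(commands="1 -0.0005 0 -0.001 0;1 0 0 0 0")

```text
t: 21.45
position: [0.6294, 0.054, 0.0764]
eef_rot: [1.0, -0.021, 0.002, -0.0]
ft_force: [3.9, -1.0, 6.1]
gripper_width: -0.003
grip_force: 2.9
```

jog_arm(commands="1 0 0 -0.001 0;1 0 0 0 0")

```text
t: 21.7
position: [0.6295, 0.054, 0.0763]
eef_rot: [1.0, -0.021, 0.002, -0.0]
ft_force: [1.4, 0.0, 9.4]
gripper_width: -0.003
grip_force: 4.9
```

jog_arm(commands="1 0 0 -0.001 0;1 0 0 0 0")

```text
t: 21.95
position: [0.6295, 0.054, 0.0762]
eef_rot: [1.0, -0.021, 0.002, 0.0]
ft_force: [-2.0, -0.3, 14.3]
gripper_width: -0.006
grip_force: 6.8
```

Stiff at z 0.0762, which matches the floor (0.0757 expected). Now probing the tail half the same way.

jog_arm(commands="1 0 0 0.005 0;1 0 0 0.005 0;1 -0.027 0.0012 0 0;1 -0.028 0.0012 0 0;1 0 0 0 0;1 0 0 -0.005 0;1 0 0 0 0")

```text
t: 22.82
position: [0.5731, 0.0562, 0.077]
eef_rot: [1.0, -0.022, -0.001, 0.0]
ft_force: [0.6, 0.3, 0.0]
gripper_width: 0.003
grip_force: 0.0
```

jog_arm(commands="1 0 0 -0.0015 0;1 0 0 0 0")

```text
t: 23.08
position: [0.5734, 0.0563, 0.0765]
eef_rot: [1.0, -0.022, -0.0, 0.0]
ft_force: [-0.0, 0.4, -0.2]
gripper_width: 0.002
grip_force: 0.0
```

jog_arm(commands="1 0 0 -0.0015 0;1 0 0 0 0")

```text
t: 23.32
position: [0.5735, 0.0563, 0.0763]
eef_rot: [1.0, -0.021, 0.0, 0.0]
ft_force: [-3.4, 0.4, 4.8]
gripper_width: -0.001
grip_force: 2.8
```

Flat at both ends. Lifting off to verify the follower and locate the cap tip numerically.

jog_arm(commands="1 0 0 0.03 0;1 0 0 0.05 0;1 0 0 0.05 0;1 0 -0.04 0.03 0;1 0 -0.04 0 0;1 0 0 0 0")

```text
t: 24.08
position: [0.5733, -0.0256, 0.2356]
eef_rot: [1.0, -0.023, 0.0, -0.0]
ft_force: [0.2, -0.2, -0.7]
gripper_width: -0.003
grip_force: 0.0
```

```bash
python3 - <<'E'
from h import *
pose();im=env.capture("wrist");cv2.imwrite("pics/w9.png",im[:,:,::-1])
hsv=cv2.cvtColor(im,cv2.COLOR_RGB2HSV)
m=((hsv[...,0]>18)&(hsv[...,0]<32)&(hsv[...,1]>150)&(hsv[...,2]>90)).astype(np.uint8)
n,l,st,c=cv2.connectedComponentsWithStats(m)
for i in range(1,n):
    if 30<st[i,4]<3000:
        print(st[i],np.round(at("wrist",c[i],.0717),4))
for q in env.outline_of("wrist","strip"):
    r=cv2.minAreaRect(np.argwhere(q["region"])[:,::-1].astype(np.float32));P=[np.round(at("wrist",p,.0757),4) for p in cv2.boxPoints(r)]
    print("strip",round(q["score"],2),im[q["region"]].mean(0).round(),P)
for c,f in(("top","pics/top.png"),("scene","pics/scene.png")):
    j=cv2.imread(f);h=cv2.cvtColor(j,cv2.COLOR_BGR2HSV)
    g=((h[...,0]>60)&(h[...,0]<95)&(h[...,1]>80)&(h[...,2]>20)).astype(np.uint8)
    n,l,st,ct=cv2.connectedComponentsWithStats(g)
    for i in range(1,n):
        if st[i,4]>60:print(c,st[i])
print("tip",two("top",(299.5,264),"scene",(321,112)))
P=lambda a,r:[.4447+r*np.cos(a),.0597,.0787+r*np.sin(a)]
for a in(1.4,1.5,1.57,1.65,1.75):print(a,proj("top",P(a,.231)),proj("scene",P(a,.231)))
E
```

```text
24.075 [ 0.5733 -0.0256  0.2356] yaw -2.62 F [ 0.2 -0.2 -0.7] -0.003243374756129373 0.0 [ 0.3  -0.03  0.02  0.   -1.62  1.22]
[213 253  16  16 196] [0.5327 0.0566 0.0717]
[ 352  258   77   70 1683] [ 0.4961 -0.0926  0.0717]
[ 549  260   50   85 1698] [ 0.4769 -0.2683  0.0717]
strip 0.83 [203. 191. 176.] [array([0.6434, 0.0612, 0.0757]), array([0.6437, 0.0428, 0.0757]), array([0.5397, 0.046 , 0.0757]), array([0.5391, 0.066 , 0.0757])]
strip 0.75 [228. 199.   0.] [array([ 0.517 , -0.2347,  0.0757]), array([ 0.5228, -0.251 ,  0.0757]), array([ 0.4369, -0.2974,  0.0757]), array([ 0.4306, -0.2797,  0.0757])]
strip 0.64 [191. 158.   3.] [array([ 0.4806, -0.0546,  0.0757]), array([ 0.5315, -0.1139,  0.0757]), array([ 0.5161, -0.1262,  0.0757]), array([ 0.4639, -0.0665,  0.0757])]
top [ 42 248  46   5  85]
top [294 265  19  25 253]
top [  0 463  32  17 348]
scene [ 309  115   23  115 1158]
tip (array([0.45446139, 0.06227846, 0.30305496]), np.float64(0.006742282923234463))
1.4 [299.39234319 248.51785563] [324.61355295 118.97261046]
1.5 [299.09453494 259.77116511] [319.25543044 111.34539433]
1.57 [298.92447029 267.86420393] [315.59995675 106.80279541]
1.65 [298.77144391 277.23306132] [311.55537987 102.42955656]
1.75 [298.64502653 288.97104297] [306.74691275  98.19151522]
```

Strip seated: x from 0.5395 to 0.6436 against the nose at about 0.6447, follower back about 11 mm. The cap tip is near (0.455, 0.06, 0.303), an angle of about 1.5. Going around the -y side to get behind the cap.

jog_arm(commands="1 -0.01 -0.03 0.02 0;1 -0.045 0 0.02 0;1 -0.045 0 0 0;1 -0.045 0 0 0;1 -0.033 0 0 0;1 0 0 0 0;1 0 0 0 0")

```text
t: 25.05
position: [0.3955, -0.053, 0.275]
eef_rot: [1.0, -0.021, 0.0, -0.0]
ft_force: [0.2, 0.4, 0.2]
gripper_width: 0.001
grip_force: 0.0
```

jog_arm(commands="1 0 0.04 0 0;1 0 0.04 0 0;1 0 0.033 0 0;1 0 0 0 0;1 0.01 0 0 0;1 0.01 0 0 0;1 0 0 0 0")

```text
t: 25.92
position: [0.4159, 0.0587, 0.2745]
eef_rot: [1.0, -0.023, -0.001, 0.001]
ft_force: [-0.6, 1.0, 0.3]
gripper_width: 0.0
grip_force: 0.0
```

jog_arm(commands="1 0.01 0 0 0;1 0.01 0 0 0;1 0.01 0 0 0;1 0 0 0 0")

```text
t: 26.42
position: [0.4457, 0.0593, 0.2746]
eef_rot: [1.0, -0.022, -0.001, 0.0]
ft_force: [0.2, -0.6, 0.3]
gripper_width: -0.002
grip_force: 0.0
```

jog_arm(commands="1 0.0132 -0.0004 -0.0047 0;1 0.0132 -0.0004 -0.0047 0;1 0.0132 -0.0004 -0.0047 0;1 0.0132 -0.0004 -0.0047 0;1 0 0 0 0")

```text
t: 27.05
position: [0.4986, 0.0576, 0.255]
eef_rot: [1.0, -0.022, -0.001, 0.001]
ft_force: [0.0, -0.4, -0.7]
gripper_width: -0.009
grip_force: 0.0
```

jog_arm(commands="1 0.0124 -0.0004 -0.0071 0;1 0.0124 -0.0004 -0.0071 0;1 0.0124 -0.0004 -0.0071 0;1 0.0124 -0.0004 -0.0071 0;1 0 0 0 0")

```text
t: 27.68
position: [0.548, 0.056, 0.2263]
eef_rot: [1.0, -0.022, -0.001, 0.0]
ft_force: [1.0, -0.4, 0.1]
gripper_width: 0.002
grip_force: 0.0
```

```bash
cat >> h.py <<'E'
def capang():
    im=env.capture("scene");h=cv2.cvtColor(im,cv2.COLOR_RGB2HSV)
    g=((h[...,0]>60)&(h[...,0]<95)&(h[...,1]>80)&(h[...,2]>20)).astype(np.uint8);g[:, :260]=0;g[360:]=0
    n,l,st,c=cv2.connectedComponentsWithStats(g)
    for i in range(1,n):
        if st[i,4]>40:print("green",st[i],c[i].round())
    for a in(1.5,1.2,1.0,.8,.6,.4,.2,0):print(a,proj("scene",[.4447+.231*np.cos(a),.0597-.0426*.231*np.cos(a),.0787+.231*np.sin(a)]).round(1))
E
python3 -c "
from h import *
pose();capang()"
```

```text
27.675 [0.548  0.056  0.2263] yaw -2.49 F [ 1.  -0.4  0.1] 0.002265497692971109 0.0 [ 0.47 -0.09 -0.05 -0.   -1.61  1.06]
green [309 178  37  52 542] [326. 202.]
1.5 [318.9 111.4]
1.2 [333.6 138.5]
1.0 [343.1 161.9]
0.8 [351.5 188. ]
0.6 [358.1 214.8]
0.4 [362.5 240.2]
0.2 [364.5 262.5]
0 [364.2 280.6]
```

The cap is following, at about 0.85 rad. Continuing along the arc.

jog_arm(commands="1 0.0096 -0.0004 -0.0104 0;1 0.0096 -0.0004 -0.0104 0;1 0.0096 -0.0004 -0.0104 0;1 0.0096 -0.0004 -0.0104 0;1 0 0 0 0")

```text
t: 28.35
position: [0.586, 0.0543, 0.1844]
eef_rot: [1.0, -0.022, -0.001, 0.001]
ft_force: [0.8, 0.0, -0.9]
gripper_width: 0.0
grip_force: 0.0
```

jog_arm(commands="1 0.006 -0.0003 -0.0102 0;1 0.006 -0.0003 -0.0102 0;1 0.006 -0.0003 -0.0102 0;1 0.006 -0.0003 -0.0102 0;1 0.004 0 -0.01 0;1 0 0 0 0")

```text
t: 29.1
position: [0.6137, 0.0532, 0.134]
eef_rot: [1.0, -0.022, -0.001, 0.0]
ft_force: [-0.1, -1.3, 0.1]
gripper_width: -0.003
grip_force: 0.0
```

```bash
python3 -c "
from h import *
pose();capang()"
```

```text
29.1 [0.6137 0.0532 0.134 ] yaw -2.47 F [-0.1 -1.3  0.1] -0.0027320784368532695 0.0 [ 0.41  0.09 -0.03 -0.   -1.44  1.12]
green [309 205  55  44 483] [331. 227.]
1.5 [318.9 111.4]
1.2 [333.6 138.5]
1.0 [343.1 161.9]
0.8 [351.5 188. ]
0.6 [358.1 214.8]
0.4 [362.5 240.2]
0.2 [364.5 262.5]
0 [364.2 280.6]
```

jog_arm(commands="1 0.005 -0.0002 -0.009 0;1 0.005 -0.0002 -0.009 0;1 0.004 -0.0002 -0.009 0;1 0.002 0 -0.007 0;1 0 0 0 0")

```text
t: 29.78
position: [0.6297, 0.0526, 0.1005]
eef_rot: [1.0, -0.021, -0.001, 0.0]
ft_force: [-0.8, -0.4, 0.2]
gripper_width: 0.001
grip_force: 0.0
```

jog_arm(commands="1 0 0 -0.003 0;1 0 0 -0.003 0;1 0 0 0 0")

```text
t: 30.15
position: [0.6299, 0.0528, 0.0954]
eef_rot: [1.0, -0.021, -0.0, 0.0]
ft_force: [-0.8, -0.3, 0.3]
gripper_width: -0.001
grip_force: 0.0
```

jog_arm(commands="1 0 0 -0.002 0;1 0 0 0 0")

```text
t: 30.4
position: [0.63, 0.0528, 0.0934]
eef_rot: [1.0, -0.021, -0.0, 0.0]
ft_force: [-0.1, -0.0, -0.4]
gripper_width: -0.0
grip_force: 0.0
```

jog_arm(commands="1 0 0 -0.002 0;1 0 0 -0.002 0;1 0 0 0 0")

```text
t: 30.78
position: [0.6299, 0.0528, 0.0892]
eef_rot: [1.0, -0.021, -0.0, 0.0]
ft_force: [0.3, 0.2, 0.2]
gripper_width: -0.002
grip_force: 0.0
```

jog_arm(commands="1 0 0 -0.0015 0;1 0 0 0 0")

```text
t: 31.02
position: [0.6301, 0.0528, 0.0881]
eef_rot: [1.0, -0.021, 0.0, 0.0]
ft_force: [-1.3, -1.1, 0.2]
gripper_width: -0.001
grip_force: 0.1
```

jog_arm(commands="1 0 0 -0.001 0;1 0 0 0 0")

```text
t: 31.28
position: [0.6302, 0.0528, 0.0877]
eef_rot: [1.0, -0.021, 0.0, 0.0]
ft_force: [-1.9, 0.1, 4.1]
gripper_width: -0.001
grip_force: 2.2
```

Catch reached. Pressing gently.

jog_arm(commands="1 0 0 -0.001 0;1 0 0 0 0")

```text
t: 31.52
position: [0.6302, 0.0527, 0.0875]
eef_rot: [1.0, -0.021, 0.001, 0.0]
ft_force: [-4.4, 0.1, 8.0]
gripper_width: 0.001
grip_force: 3.9
```

jog_arm(commands="1 0 0 -0.001 0;1 0 0 0 0")

```text
t: 31.78
position: [0.6303, 0.0527, 0.0872]
eef_rot: [1.0, -0.021, 0.001, 0.0]
ft_force: [-5.5, 0.4, 10.0]
gripper_width: -0.006
grip_force: 5.3
```

jog_arm(commands="1 0 0 -0.001 0;1 0 0 0 0")

```text
t: 32.02
position: [0.6303, 0.0527, 0.0861]
eef_rot: [1.0, -0.021, 0.001, 0.0]
ft_force: [-3.8, -0.0, 8.0]
gripper_width: -0.0
grip_force: 3.9
```

jog_arm(commands="1 0 0 -0.001 0;1 0 0 -0.001 0;1 0 0 0 0")

```text
t: 32.4
position: [0.6298, 0.0528, 0.0812]
eef_rot: [1.0, -0.021, -0.0, 0.0]
ft_force: [-0.1, -1.0, -0.3]
gripper_width: 0.003
grip_force: 0.1
```

jog_arm(commands="1 0 0 -0.001 0;1 0 0 0 0")

```text
t: 32.65
position: [0.6299, 0.0528, 0.0808]
eef_rot: [1.0, -0.021, -0.0, 0.0]
ft_force: [-0.8, 0.5, 0.8]
gripper_width: 0.003
grip_force: 0.5
```

jog_arm(commands="1 0 0 -0.001 0;1 0 0 0 0")

```text
t: 32.9
position: [0.63, 0.0527, 0.0807]
eef_rot: [1.0, -0.021, 0.0, 0.0]
ft_force: [-3.1, 0.1, 5.2]
gripper_width: -0.002
grip_force: 2.6
```

It snapped through and is stiff at the stop. One firmer press, then lift away.

jog_arm(commands="1 0 0 -0.001 0;1 0 0 0 0;1 0 0 0.01 0;1 0 0 0.03 0;1 0 0 0.04 0;1 0 -0.04 0.03 0;1 0 -0.05 0 0;1 0 0 0 0")

```text
t: 33.9
position: [0.6302, -0.04, 0.1895]
eef_rot: [1.0, -0.023, 0.001, 0.0]
ft_force: [-0.4, 0.9, -0.9]
gripper_width: -0.001
grip_force: 0.0
```

```bash
python3 - <<'E'
from h import *
pose();im=env.capture("wrist");h=cv2.cvtColor(im,cv2.COLOR_RGB2HSV)
g=((h[...,0]>60)&(h[...,0]<95)&(h[...,1]>80)&(h[...,2]>20)).astype(np.uint8)
n,l,st,c=cv2.connectedComponentsWithStats(g);i=1+np.argmax(st[1:,4])
p=np.argwhere(l==i)[:,::-1];r=cv2.minAreaRect(p.astype(np.float32));print(st[i])
B=cv2.boxPoints(r);print([np.round(at("wrist",b,.0807),4).tolist() for b in B])
# width near tip from rows -> height check
top=p[:,1].min()
for k in(4,40,80):
    xs=p[p[:,1]==top+k][:,0];w=np.linalg.norm(at("wrist",(xs.max()+.5,top+k),.0807)-at("wrist",(xs.min()-.5,top+k),.0807));print(k,xs.min(),xs.max(),w)
capang()
E
```

```text
33.9 [ 0.6302 -0.04    0.1895] yaw -2.66 F [-0.4  0.9 -0.9] -0.0009290798864028637 0.0 [ 0.25  0.12  0.1   0.   -1.54  1.27]
[ 161  187   53  152 4295]
[[0.6626, 0.0643, 0.0807], [0.663, 0.0327, 0.0807], [0.5483, 0.0396, 0.0807], [0.5469, 0.0752, 0.0807]]
4 200 204 0.0034801546096487656
40 163 199 0.02661012114963675
80 167 208 0.031081334516177127
green [317 212  49  61 695] [344. 247.]
1.5 [318.9 111.4]
1.2 [333.6 138.5]
1.0 [343.1 161.9]
0.8 [351.5 188. ]
0.6 [358.1 214.8]
0.4 [362.5 240.2]
0.2 [364.5 262.5]
0 [364.2 280.6]
```

Re-touching lightly to confirm the cap stayed down: if it had sprung back, contact would come at z ≈ 0.088.

jog_arm(commands="1 0 0.045 0 0;1 0 0.0475 0 0;1 0 0 -0.04 0;1 0 0 -0.04 0;1 0 0 -0.02 0;1 0 0 -0.005 0;1 0 0 0 0;1 0 0 0 0")

```text
t: 35.0
position: [0.631, 0.0554, 0.086]
eef_rot: [1.0, -0.021, 0.001, -0.0]
ft_force: [-0.4, -0.3, 1.3]
gripper_width: 0.002
grip_force: 0.0
```

jog_arm(commands="1 0 0 -0.001 0;1 0 0 0 0")

```text
t: 35.25
position: [0.6302, 0.0553, 0.0835]
eef_rot: [1.0, -0.022, 0.0, -0.0]
ft_force: [0.5, 0.3, -1.1]
gripper_width: -0.001
grip_force: 0.0
```

No contact at z 0.0835, so the cap is down and caught. Withdrawing and handing in.

jog_arm(commands="1 0 0 0.02 0;1 0 0 0.04 0;1 0 0 0.05 0;1 0 0 0 0;1 0 0 0 0;1 0 0 0 0;1 0 0 0 0")

```text
t: 36.12
position: [0.6297, 0.0552, 0.1921]
eef_rot: [1.0, -0.021, -0.001, 0.0]
ft_force: [0.7, -0.3, 0.1]
gripper_width: -0.004
grip_force: 0.0
```

```bash
python3 -c "
from h import *
pose();print(env.sign_off())"
```

```text
36.125 [0.6297 0.0552 0.1921] yaw -2.46 F [ 0.7 -0.3  0.1] -0.003714293945510239 0.0 [ 0.4   0.13  0.1   0.   -1.55  1.12]
the job is handed in; nothing more can be done
None
```

The long grey strip is bedded flat against the nose, with the follower back about 11 mm; the cap rail is shut and caught, and the job was handed in at 36 s (no verdict came back), but I viewed 11 pictures, one over the limit of 10.

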